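# Clear the conditioning block into the sample drawer

### The job

Pull the cabinet's drawer all the way out to its stop. Then get every sample tin out of the conditioning block, pressing down the ejector lever in front of its pocket to raise it, and stand all the tins upright on the floor of the open drawer. Finally push the drawer fully home with the tins in it, and leave the bottle, beaker and reader where they are.

Things in the scene. Friction and masses are not known exactly. Their poses are not given: they have to be found in the camera images.
- block: aluminium block fixed on the bench, 100 (x) x 310 (y) x 55 mm high; origin at the centre of its underside, z up, levers on its -x side. Five round pockets (49 mm bore, 34 deep, floor 21 above the bench) in a row at x = 0, y = +124, +62, 0, -62, -124 (pockets 1 to 5). A seated tin is flush with the top and cannot be gripped; its lever raises the disc in the middle of the pocket floor
- lever1 (a joint): angle of ejector lever 1, 0 at rest to 0.6 rad pressed fully down; it lifts the disc in pocket 1 by 33 mm per rad, so 20 mm at the stop. Stiff: needs 3 to 5 N straight down on the paddle and stays where it is left
- lever1_tip (a point): centre of the top face of the black 26 x 26 mm paddle of lever 1, 56 mm from its pivot; the pivot is at block x = -56, z = 40 mm, at the y of pocket 1. The lever points to block -x, 0.3 rad up at rest and 0.3 rad down when fully pressed (the tip goes down 33 mm)
- lever2 (a joint): angle of ejector lever 2, 0 at rest to 0.6 rad pressed fully down; it lifts the disc in pocket 2 by 33 mm per rad, so 20 mm at the stop. Stiff: needs 3 to 5 N straight down on the paddle and stays where it is left
- lever2_tip (a point): centre of the top face of the black 26 x 26 mm paddle of lever 2, 56 mm from its pivot; the pivot is at block x = -56, z = 40 mm, at the y of pocket 2. The lever points to block -x, 0.3 rad up at rest and 0.3 rad down when fully pressed (the tip goes down 33 mm)
- lever3 (a joint): angle of ejector lever 3, 0 at rest to 0.6 rad pressed fully down; it lifts the disc in pocket 3 by 33 mm per rad, so 20 mm at the stop. Stiff: needs 3 to 5 N straight down on the paddle and stays where it is left
- lever3_tip (a point): centre of the top face of the black 26 x 26 mm paddle of lever 3, 56 mm from its pivot; the pivot is at block x = -56, z = 40 mm, at the y of pocket 3. The lever points to block -x, 0.3 rad up at rest and 0.3 rad down when fully pressed (the tip goes down 33 mm)
- lever4 (a joint): angle of ejector lever 4, 0 at rest to 0.6 rad pressed fully down; it lifts the disc in pocket 4 by 33 mm per rad, so 20 mm at the stop. Stiff: needs 3 to 5 N straight down on the paddle and stays where it is left
- lever4_tip (a point): centre of the top face of the black 26 x 26 mm paddle of lever 4, 56 mm from its pivot; the pivot is at block x = -56, z = 40 mm, at the y of pocket 4. The lever points to block -x, 0.3 rad up at rest and 0.3 rad down when fully pressed (the tip goes down 33 mm)
- lever5 (a joint): angle of ejector lever 5, 0 at rest to 0.6 rad pressed fully down; it lifts the disc in pocket 5 by 33 mm per rad, so 20 mm at the stop. Stiff: needs 3 to 5 N straight down on the paddle and stays where it is left
- lever5_tip (a point): centre of the top face of the black 26 x 26 mm paddle of lever 5, 56 mm from its pivot; the pivot is at block x = -56, z = 40 mm, at the y of pocket 5. The lever points to block -x, 0.3 rad up at rest and 0.3 rad down when fully pressed (the tip goes down 33 mm)
- tin1: closed round stainless sample tin with a paper disc on its lid, 46 mm diameter, 34 mm high, 100 to 180 g; origin at the centre of its underside, z up; may be absent (None). If present it starts seated in pocket 1
- tin2: closed round stainless sample tin with a paper disc on its lid, 46 mm diameter, 34 mm high, 100 to 180 g; origin at the centre of its underside, z up; may be absent (None). If present it starts seated in pocket 2
- tin3: closed round stainless sample tin with a paper disc on its lid, 46 mm diameter, 34 mm high, 100 to 180 g; origin at the centre of its underside, z up; may be absent (None). If present it starts seated in pocket 3
- tin4: closed round stainless sample tin with a paper disc on its lid, 46 mm diameter, 34 mm high, 100 to 180 g; origin at the centre of its underside, z up; may be absent (None). If present it starts seated in pocket 4
- tin5: closed round stainless sample tin with a paper disc on its lid, 46 mm diameter, 34 mm high, 100 to 180 g; origin at the centre of its underside, z up; may be absent (None). If present it starts seated in pocket 5
- drawer (a joint): how far the drawer is pulled out, m: 0 shut, 0.182 at its stop; it starts shut or up to 20 mm ajar, slides with about 1 N of friction and stays where it is left
- drawer_handle (a point): middle of the drawer's horizontal steel bar handle (bar along y, 120 mm long, 11 mm thick), 35 mm in front of the drawer's front face and about 47 mm above the bench; moves with the drawer
- drawer_floor (a point): middle of the front edge of the drawer's inner floor, 22 mm above the bench, moving with the drawer; x into the cabinet (the drawer slides out along -x), y across. The floor spans x 0 to +215, y -119 to +119 mm about it; side walls rise 41 mm above the floor. At the stop the cabinet covers all beyond x = +174 mm. The room under the cabinet's top takes one layer of tins, not two
- cab_front (a point): middle of the front edge of the cabinet's top, 85 mm above the bench; axes as drawer_floor's. The white cabinet, 280 mm wide (y) and 245 deep beyond this edge, is fixed on the bench; the shut drawer's front stands 15 mm out before it
- soap: bystander: white bottle, 60 mm diameter, 150 high, origin at the centre of its underside
- beaker: bystander: glass beaker, 72 mm diameter, 80 high, origin at the centre of its underside
- pad: bystander: small grey hand-held reader lying flat, 100 x 70 x 18 mm, origin at the centre of its underside
Things that resemble listed ones, but are neither listed nor needed, are in the scene too. What is shaped like the tin5 but orange is not meant.

How it is judged:
On the way, in this order (a step that is already met when the one before it is completed fails the run):
1. the drawer is pulled out to its stop (value of joint drawer above 0.172 m), for 0.2 s.
2. every tin stands upright, at rest and let go, on the drawer's floor (x of tin1 in the frame of drawer_floor between 0 and 0.215 m and y of tin1 in the frame of drawer_floor between -0.115 and 0.115 m and z of tin1 in the frame of drawer_floor between -0.006 and 0.008 m and angle between each of tin1, tin2, tin3, tin4, tin5's own z axis and vertical below 0.17 rad and x of tin2 in the frame of drawer_floor between 0 and 0.215 m and y of tin2 in the frame of drawer_floor between -0.115 and 0.115 m and z of tin2 in the frame of drawer_floor between -0.006 and 0.008 m and x of tin3 in the frame of drawer_floor between 0 and 0.215 m and y of tin3 in the frame of drawer_floor between -0.115 and 0.115 m and z of tin3 in the frame of drawer_floor between -0.006 and 0.008 m and x of tin4 in the frame of drawer_floor between 0 and 0.215 m and y of tin4 in the frame of drawer_floor between -0.115 and 0.115 m and z of tin4 in the frame of drawer_floor between -0.006 and 0.008 m and x of tin5 in the frame of drawer_floor between 0 and 0.215 m and y of tin5 in the frame of drawer_floor between -0.115 and 0.115 m and z of tin5 in the frame of drawer_floor between -0.006 and 0.008 m and linear speed of each of tin1, tin2, tin3, tin4, tin5 below 0.03 m/s and contact force between the fingers and tin1 below 0.1 N and contact force between the fingers and tin2 below 0.1 N and contact force between the fingers and tin3 below 0.1 N and contact force between the fingers and tin4 below 0.1 N and contact force between the fingers and tin5 below 0.1 N), for 0.3 s.
At the end, for the whole second after the job is handed in: Every tin that is present stands upright (within 0.17 rad) on the drawer's inner floor (underside within 8 mm of it), and the drawer is shut to within 8 mm (x of tin1 in the frame of drawer_floor between 0 and 0.215 m and y of tin1 in the frame of drawer_floor between -0.115 and 0.115 m and z of tin1 in the frame of drawer_floor between -0.006 and 0.008 m and angle between each of tin1, tin2, tin3, tin4, tin5's own z axis and vertical below 0.17 rad and x of tin2 in the frame of drawer_floor between 0 and 0.215 m and y of tin2 in the frame of drawer_floor between -0.115 and 0.115 m and z of tin2 in the frame of drawer_floor between -0.006 and 0.008 m and x of tin3 in the frame of drawer_floor between 0 and 0.215 m and y of tin3 in the frame of drawer_floor between -0.115 and 0.115 m and z of tin3 in the frame of drawer_floor between -0.006 and 0.008 m and x of tin4 in the frame of drawer_floor between 0 and 0.215 m and y of tin4 in the frame of drawer_floor between -0.115 and 0.115 m and z of tin4 in the frame of drawer_floor between -0.006 and 0.008 m and x of tin5 in the frame of drawer_floor between 0 and 0.215 m and y of tin5 in the frame of drawer_floor between -0.115 and 0.115 m and z of tin5 in the frame of drawer_floor between -0.006 and 0.008 m and value of joint drawer below 0.008 m); the robot touches nothing.
It fails at once if the bottle is shoved more than 40 mm or tipped over (distance of soap from where it was at the start of the episode above 0.04 m or angle between soap's own z axis and vertical above 0.5 rad).
It fails at once if the beaker is shoved more than 40 mm or tipped over (distance of beaker from where it was at the start of the episode above 0.04 m or angle between beaker's own z axis and vertical above 0.5 rad).
It fails at once if the reader is shoved more than 40 mm or tipped over (distance of pad from where it was at the start of the episode above 0.04 m or angle between pad's own z axis and vertical above 0.5 rad).
Of tin1, tin2, tin3, tin4, tin5 only 3 to 5 are there at a start; the rules pass over those that are not, and their reading is None.
At some moment in a run one of tin1, tin2, tin3, tin4, tin5 may be knocked a few centimetres aside while the robot is not near it.
Once in a run the grip may slacken for a moment while it holds something.
It also fails if it takes over 210 s, if anything falls off the work surface, if the arm or the gripper's body presses on something with over 40 N, if the wrist force passes 120 N, or if a joint passes its speed limit or range.

### The arm

A 6-joint arm with a two-finger parallel gripper is mounted at the origin on the work surface. World frame = base frame: x ahead of the robot, y to its left, z up, the work surface at z = 0. Lengths are in m, angles in rad, forces in N, time in s.
With the tool pointing down it reaches from about 0.35 to 0.725 m from the base axis. Payload 6 kg.
Tool frame: the origin (TCP) lies on the centre line of the jaws, within the pads' length; the fingertips stand 25 mm ahead of it and the grasp point (between the pads) lies 6 mm ahead of it; z points along the fingers, y is the line along which they close (so a half turn about z gives the same grasp; the last joint's range is limited). The gripper opens to 85 mm and grips with 20 to 120 N. Pads are 22 mm wide; open, the fingers measure 114 mm over their backs; the gripper's body (76 mm by 85 mm) begins 54 mm behind the grasp point. The pads swing forward as they close: fully open they stand 13 mm farther back than shut.
Start: joints at [1.528, 0.04, 0.085, 0, -1.615, -0.334], TCP at [0.221, 0.558, 0.256] pointing down, gripper open.
Joint ranges: [-2.56, 2.56], [-1.29, 2.01], [-1.08, 1.49], [-3.29, 1.98], [-2.81, -0.18], [-2.99, 2.99]. Speed limits (rad/s): [2.57, 2.57, 3.01, 3.14, 3.14, 3.14].

### API

Orientations are given as [roll, pitch, yaw] about the fixed x, y, z axes, in that order (R = Rz(yaw) Ry(pitch) Rx(roll)).
In Python, from bench import bot gives the robot as it stands.
- The arm moves only by the tool jog_arm, never from a script. Its argument "rows" is a list of rows, each a list of 6 numbers: the shift along the tool's x, y, z in mm, then the turn, a rotation vector about the tool's x, y, z in degrees. In form: [[tx, ty, tz, rx, ry, rz], ...]. A call has 1 to 12 rows; each row shifts and turns the commanded pose from where the row before left it, along the tool's axes as they then stand; what a row does not reach is not made up. A row lasts 1/8 s, in which the tool goes at most 62.5 mm and 10.7 degrees, less where a joint would pass 70% of its speed; a pose out of reach is approached as far as the arm can. A call is refused whole if a number of a shift passes 62.5 or a number of a turn 10.7, either way. A call with a gripper value outside its range is refused whole. "gripper" is the opening, from -1 (shut) to 1 (fully open), set as the call begins (left out, the last holds). The fingers move at their own pace and stop on an object; the grip force is fixed at half the most. Time passes only in rows, so rows that do not move let the fingers close. It gives the time, the measured TCP pose, the force, the opening and the grip force at its end, in the units of the state.
- bot.state(): the state, without advancing time (a new reading comes with each control period).
- bot.camera(name): name is "scene" or "top" or "wrist"; returns (picture, depth): 400x640x3 uint8, red, green, blue; 400x640 float32, m along the optical axis (not along the pixel's ray), 0 where there is no reading.
- bot.camera_model(name): a dict with "fovy" (degrees; the focal length in pixels is half the picture's height over the tangent of half this angle, whatever the lens; pixels are square), "cx", "cy" (the principal point, pixels), "R" (3x3) and "t" (3): a world point X has camera coordinates R X + t. Camera axes: x right, y down, z forward; pixel columns grow to the right and rows downward; lengths in m; the calibration is good to about 2 mm. A picture is of the moment at which its call begins: read the wrist's pose just before it. camera_model takes no time and is no camera call; for the wrist camera it gives the pose at the moment of the call.
- bot.close_job(): hands the job in; it is judged then, once.
The state is a dict: "time_s": time; "joints": joint angles; "qvel": joint speeds; "joint_efforts": joint torques, N m; "tcp_pos": TCP position; "tcp_rot": TCP orientation; "ft_force": force on the tool from outside, world axes, zero at the start; "wrist_torque": the same for the moment, N m; "opening": opening from 0.0 (shut) to 1.0 (fully open); "gripper_force": force on a finger pad.
Only numpy, scipy, OpenCV 4.12 (cv2) and the standard library are available. Lean on these libraries where they do the work, as an engineer would, in place of code of your own. Each camera call takes 0.05 s, during which the arm holds its last target. There are 200 camera calls.

## Working session

There is one attempt and no reset: what is moved stays moved. The work goes in short steps, Python scripts to look and compute and a tool call to move; the robot and the scene stay as the last step left them, time stands still between calls to the robot, and variables do not carry over. Pictures are saved under pics/ and viewed, at most 14 in all, crops included, and the job is handed in when it is done.

Besides the shell and the picture viewer there is one more tool, called after "Call:" by a JSON object that holds its "fn" and its "kwargs". jog_arm: Moves the arm, as the interface text tells. Its arguments: {"type":"object","properties":{"rows":{"type":"array","items":{"type":"array","items":{"type":"number"}}},"gripper":{"type":"number"}},"required":["rows"]}

```bash
ls; mkdir -p pics
cat > h.py <<'E'
import numpy as np, cv2
from bench import bot
from scipy.spatial.transform import Rotation as Ro
def save(n,f):
    m=bot.camera_model(n); p,d=bot.camera(n); cv2.imwrite('pics/'+f+'.png',p[:,:,::-1]); np.savez('pics/'+f+'.npz',p=p,d=d,R=m['R'],t=m['t'],fovy=m['fovy'],cx=m['cx'],cy=m['cy']); return p,d,m
def ray(m,u,v,z):
    f=200/np.tan(np.radians(float(m['fovy']))/2); R=np.array(m['R']);t=np.array(m['t'])
    c=-R.T@t; d=R.T@np.array([(u-m['cx'])/f,(v-m['cy'])/f,1.]); return c+d*(z-c[2])/d[2]
def cloud(m,d):
    f=200/np.tan(np.radians(float(m['fovy']))/2); v,u=np.indices(d.shape)
    P=np.stack([(u-m['cx'])/f*d,(v-m['cy'])/f*d,d],-1); return (P-np.array(m['t']))@np.array(m['R'])
def st():
    s=bot.state(); print({k:np.round(s[k],3) for k in ['time_s','joints','tcp_pos','tcp_rot','ft_force','opening','gripper_force']}); return s
E
python3 - <<'E'
from h import *
s=st()
for n in ['scene','top']:
    p,d,m=save(n,n+'0'); print(n,m)
a=cv2.imread('pics/scene0.png');b=cv2.imread('pics/top0.png')
E
```

```text
pics
{'time_s': np.float64(0.0), 'joints': array([ 1.528,  0.041,  0.084, -0.   , -1.616, -0.334]), 'tcp_pos': array([0.221, 0.558, 0.255]), 'tcp_rot': array([ 3.14 , -0.   , -0.377]), 'ft_force': array([ 0.072,  0.413, -0.11 ]), 'opening': np.float64(1.0), 'gripper_force': np.float64(0.0)}
scene {'fovy': 53.75511334187774, 'cx': 320.92927602624724, 'cy': 193.04330660502296, 'R': array([[-0.02699796,  0.99962903, -0.00359323],
       [ 0.83592581,  0.02060521, -0.54845553],
       [-0.54817803, -0.01781085, -0.836172  ]]), 't': array([ 0.08243033, -0.45978271,  1.42415521])}
top {'fovy': 43.241861667466864, 'cx': 319.13967095839547, 'cy': 199.0600696166634, 'R': array([[-0.00636771, -0.99983154, -0.01721469],
       [-0.98979262,  0.00875291, -0.14224608],
       [ 0.1423728 ,  0.01613319, -0.98968162]]), 't': array([-0.06073038,  0.62965885,  1.25228084])}
```

View pics/top0.png

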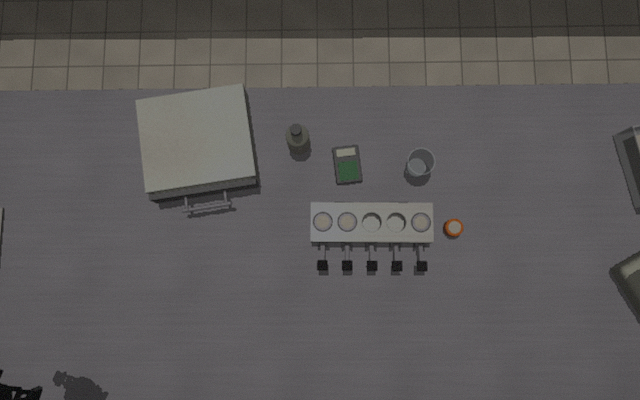

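View pics/scene0.png

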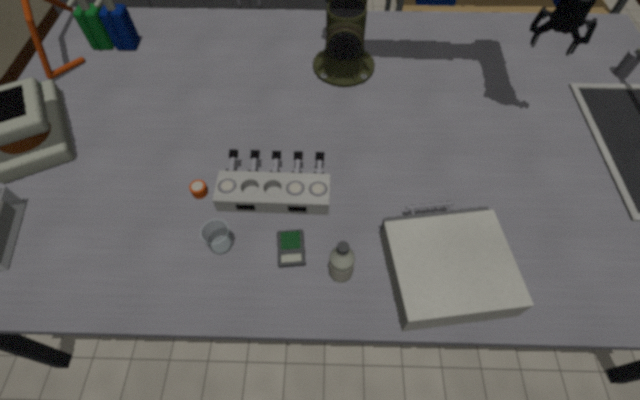

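The top view shows the block at (372,222) with tins in pockets 1, 2 and 5 (322, 347 and 421) and pockets 3 and 4 apparently empty. The handle is at (207,207), the bottle at (298,138) and the orange decoy at (454,227).

```bash
python3 - <<'E'
from h import *
z=np.load('pics/top0.npz'); p,d=z['p'],z['d']; P=cloud(z,d)
hsv=cv2.cvtColor(p,cv2.COLOR_RGB2HSV)
# block top: height from depth
def comps(mask,name,lo=20):
    n,l,s,c=cv2.connectedComponentsWithStats(mask.astype(np.uint8))
    for i in range(1,n):
        if s[i,4]>=lo and s[i,0]<600:
            q=P[l==i]; r=cv2.minAreaRect(np.argwhere(l==i)[:,::-1].astype(np.float32))
            print(name,c[i].round(1),s[i,4],'med',np.median(q,0).round(4),'rect',np.round(r[1],1),round(r[2],1))
Z=P[...,2]; X=P[...,0]; ws=(X>0.2)
print('bench z',np.median(Z[250:380,300:600]))
comps((Z>0.02)&ws&(d>0),'high')
blk=(p.max(2)<40)&ws; blk[:, :300]=0; blk[:200]=0; blk[300:]=0; blk[:,500:]=0
comps(blk,'black',15)
for u in [322,347,372,396,421]: print(u,np.median(Z[219:226,u-3:u+4]).round(4), p[222,u])
# corners of tops by minAreaRect on plane
for nm,zz,box in [('block',.055,(300,195,445,250)),('cab',.085,(125,75,265,215))]:
    x0,y0,x1,y1=box; M=np.zeros(Z.shape,bool); M[y0:y1,x0:x1]=abs(Z[y0:y1,x0:x1]-zz)<.010
    uv=np.argwhere(M)[:,::-1]; W=np.array([ray(z,u,v,zz)[:2] for u,v in uv])
    r=cv2.minAreaRect((W*1000).astype(np.float32)); print(nm,r, cv2.boxPoints(r).round(0).tolist())
# levers
for u,v in [(322,265),(347,265),(372,265),(397,266),(422,266)]: print('pad',Z[v,u],ray(z,u,v,.0565).round(4))
print('handle',P[200:212,207].round(3).tolist())
for n,a in [('soap',P[125:150,285:310]),('pad',P[145:185,330:365]),('beaker',P[148:182,403:437]),('or',P[218:238,444:464])]:
    k=a[...,2]>0.012; print(n,a[k].mean(0).round(3),a[k].min(0).round(3),a[k].max(0).round(3))
E
cd pics; python3 -c "
import cv2
a=cv2.imread('top0.png')[190:280,300:470];cv2.imwrite('c1.png',cv2.resize(cv2.convertScaleAbs(a,alpha=1.8),None,fx=4.5,fy=4.5,interpolation=2))"
```

```text
bench z -0.0008881347507903655
high [197.1 145.1] 12067 med [0.7652 0.2434 0.0837] rect [119.5 114.4] 81.7
high [297.7 138.7] 574 med [ 0.7731 -0.0147  0.1007] rect [29. 23.] 90.0
high [421.4 161.2] 439 med [ 0.7277 -0.3315  0.0618] rect [27.6 30.4] 45.0
high [371.7 229.2] 5771 med [ 0.5541 -0.1963  0.0537] rect [122.5  68.5] 0.7
high [453.9 227.4] 272 med [ 0.5552 -0.4102  0.0331] rect [17. 18.] 90.0
high [  0.8 372.9] 22 med [0.2411 0.5966 0.2469] rect [9. 3.] 90.0
high [ 19.1 392.8] 497 med [0.2138 0.518  0.3124] rect [16. 42.] 90.0
black [322.2 265.1] 87 med [ 0.4609 -0.0718  0.0605] rect [9.2 9.4] 82.9
black [346.7 265.3] 93 med [ 0.4604 -0.1339  0.0598] rect [9. 9.] 90.0
black [371.4 265.5] 98 med [ 0.4577 -0.1943  0.0598] rect [9. 9.] 90.0
black [396.3 265.7] 94 med [ 0.4572 -0.2564  0.0606] rect [9. 9.] 90.0
black [421.2 265.9] 87 med [ 0.4568 -0.318   0.0592] rect [9. 9.] 90.0
322 0.0542 [126 119 109]
347 0.0536 [124 119 107]
372 0.0202 [129 131 124]
396 0.02 [127 129 121]
421 0.0542 [123 118 108]
block ((558.0494384765625, -198.64895629882812), (308.54705810546875, 116.6473
[... 395 characters left out ...]
0.4601 -0.1965  0.0565]
pad 0.06122201763804599 [ 0.4572 -0.2587  0.0565]
pad 0.05789203193893937 [ 0.4568 -0.3207  0.0565]
handle [[0.636, 0.234, 0.001], [0.633, 0.235, -0.0], [0.63, 0.235, -0.001], [0.628, 0.235, -0.003], [0.625, 0.234, 0.001], [0.616, 0.223, 0.047], [0.612, 0.221, 0.054], [0.61, 0.222, 0.051], [0.607, 0.221, 0.053], [0.605, 0.222, 0.048], [0.609, 0.234, -0.001], [0.606, 0.234, -0.003]]
soap [ 0.775 -0.014  0.108] [ 0.445 -0.086  0.013] [0.811 0.018 1.328]
pad [ 0.723 -0.14   0.026] [ 0.445 -0.179  0.012] [ 0.778 -0.086  1.328]
beaker [ 0.722 -0.327  0.061] [ 0.445 -0.359  0.012] [ 0.753 -0.086  1.328]
or [ 0.554 -0.408  0.037] [ 0.445 -0.433  0.014] [ 0.576 -0.086  1.328]
```

View pics/c1.png

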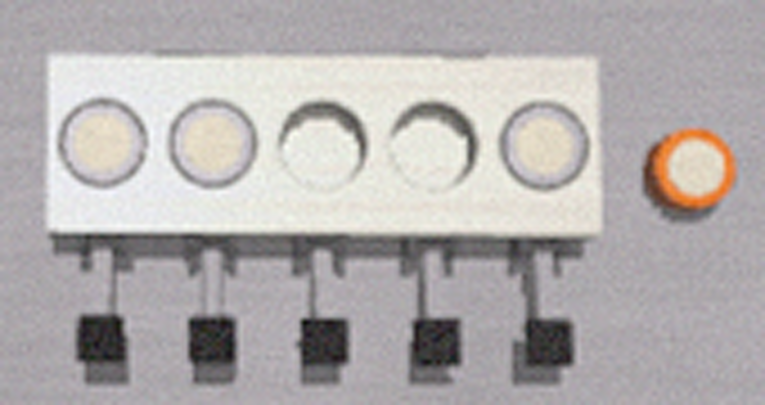

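```bash
cat >> h.py <<'E'
def plan(x,y,z,yawdeg,vmax=40):
    """tool-down: what remains to go: turn about tool z first, then shift in the turned tool axes (mm)"""
    s=bot.state(); p=np.array(s['tcp_pos']); yaw=s['tcp_rot'][2]; dy=(yawdeg-np.degrees(yaw)+180)%360-180
    a=np.radians(yawdeg); d=(np.array([x,y,z])-p)*1000
    t=np.array([np.cos(a)*d[0]+np.sin(a)*d[1], np.sin(a)*d[0]-np.cos(a)*d[1], -d[2]])
    n=int(np.ceil(np.linalg.norm(t)/vmax)); print('rz tool',round(-dy,1),'shift',t.round(1),'n',n,'each',(t/n).round(1))
E
python3 - <<'E'
from h import *
plan(.50,.20,.30,-81.5)
m=bot.camera_model('wrist'); R=np.array(m['R']); print('cam c',-R.T@np.array(m['t'])-bot.state()['tcp_pos'],'fwd',R[2],m['fovy'])
E
```

```text
rz tool 59.9 shift [ 395.1 -223.5  -44.6] n 12 each [ 32.9 -18.6  -3.7]
cam c [ 0.07073743 -0.02863895  0.11835091] fwd [-0.27410091  0.10675502 -0.95575732] 62.56884525576079
```

Call:
{"fn": "jog_arm", "kwargs": {"rows": [[0,0,-8,0,0,10],[0,0,-8,0,0,10],[0,0,-8,0,0,10],[0,0,-8,0,0,10],[0,0,-8,0,0,10],[0,0,-5,0,0,10]]}}

```text
time_s: 0.85
tcp_pos: [0.2207, 0.5579, 0.3012]
tcp_rot: [3.141, -0.0, -1.43]
ft_force: [0.4, -0.1, -0.7]
opening: 0.995
gripper_force: 0.0
```

Call:
{"fn": "jog_arm", "kwargs": {"gripper": -0.4, "rows": [[33,-18.5,0,0,0,0],[33,-18.5,0,0,0,0],[33,-18.5,0,0,0,0],[33,-18.5,0,0,0,0],[33,-18.5,0,0,0,0],[33,-18.5,0,0,0,0],[33,-18.5,0,0,0,0],[33,-18.5,0,0,0,0],[33,-18.5,0,0,0,0],[33,-18.5,0,0,0,0],[33,-18.5,0,0,0,0],[33,-18.5,0,0,0,0]]}}

```text
time_s: 2.35
tcp_pos: [0.4988, 0.1976, 0.3009]
tcp_rot: [3.141, -0.0, -1.424]
ft_force: [-0.3, 1.2, 0.3]
opening: 0.296
gripper_force: 0.0
```

Run:
```python
from h import *
st(); p,d,m=save('wrist','w1')
```

```text
{'time_s': np.float64(2.35), 'joints': array([ 0.752, -0.119,  0.012, -0.   , -1.702, -0.605]), 'tcp_pos': array([0.499, 0.198, 0.301]), 'tcp_rot': array([ 3.141, -0.   , -1.424]), 'ft_force': array([-0.259,  1.17 ,  0.268]), 'opening': np.float64(0.296), 'gripper_force': np.float64(0.0)}
```

View pics/w1.png

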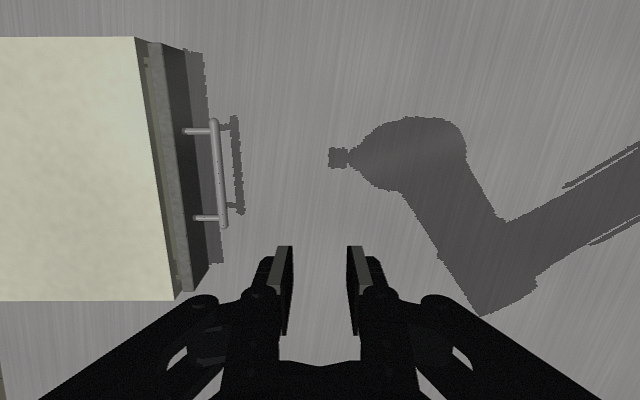

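The wrist view shows the handle bar running from (213,121) to (223,226), with the drawer front at about (190,170).

Run:
```python
from h import *
z=np.load('pics/w1.npz'); d=z['d']; P=cloud(z,d)
a,b=ray(z,214,121,.048),ray(z,223.5,226,.048); print(a,b,(a+b)/2,np.degrees(np.arctan2(-(a-b)[0],(a-b)[1])))
print(P[170,205:230].round(3).tolist()[::3])
# front top edge line of cabinet from plane of top
c,e=ray(z,135,38,.085),ray(z,174,300,.085); print(c,e,(c+e)/2,np.degrees(np.arctan2(-(c-e)[0],(c-e)[1])))
q=(a+b)/2; plan(q[0],q[1],.10,-81.5);
```

```text
[0.62158622 0.16159574 0.048     ] [0.60368271 0.28393802 0.048     ] [0.61263447 0.22276688 0.048     ] -171.67446049308083
[[0.644, 0.23, 0.001], [0.641, 0.23, -0.001], [0.636, 0.229, 0.0], [0.617, 0.215, 0.053], [0.614, 0.215, 0.053], [0.611, 0.214, 0.052], [0.608, 0.215, 0.048], [0.617, 0.226, 0.001], [0.613, 0.226, 0.001]]
[0.68655193 0.09350395 0.085     ] [0.64608073 0.36937625 0.085     ] [0.66631633 0.2314401  0.085     ] -171.65408852721444
rz tool -0.2 shift [ -11.1 -115.2  200.8] n 6 each [ -1.8 -19.2  33.5]
```

Call:
{"fn": "jog_arm", "kwargs": {"rows": [[-2,-19.2,30,0,0,0],[-2,-19.2,30,0,0,0],[-2,-19.2,30,0,0,0],[-2,-19.2,30,0,0,0],[-2,-19.2,30,0,0,0],[-1,-19.2,30,0,0,0],[0,0,0,0,0,0],[0,0,0,0,0,0]]}}

```text
time_s: 3.4
tcp_pos: [0.6107, 0.2263, 0.1222]
tcp_rot: [-3.141, -0.0, -1.424]
ft_force: [0.2, -0.3, 0.3]
opening: 0.298
gripper_force: 0.0
```

Run:
```python
from h import *
st(); plan(.6126,.2228,.053,-81.66)
```

```text
{'time_s': np.float64(3.4), 'joints': array([ 6.620e-01,  1.980e-01,  1.200e-02,  1.000e-03, -1.384e+00,
       -5.150e-01]), 'tcp_pos': array([0.611, 0.226, 0.122]), 'tcp_rot': array([-3.141, -0.   , -1.424]), 'ft_force': array([ 0.221, -0.275,  0.308]), 'opening': np.float64(0.298), 'gripper_force': np.float64(0.0)}
rz tool 0.1 shift [ 3.8 -1.3 69.2] n 2 each [ 1.9 -0.7 34.6]
```

Call:
{"fn": "jog_arm", "kwargs": {"rows": [[2,-1.3,15,0,0,0],[2,0,20,0,0,0],[0,0,20,0,0,0],[0,0,14,0,0,0],[0,0,0,0,0,0],[0,0,0,0,0,0]]}}

```text
time_s: 4.15
tcp_pos: [0.6138, 0.2227, 0.0538]
tcp_rot: [-3.138, -0.0, -1.424]
ft_force: [1.3, -0.1, 6.0]
opening: 0.3
gripper_force: 2.3
```

Call:
{"fn": "jog_arm", "kwargs": {"gripper": -1, "rows": [[0,0,0,0,0,0],[0,0,0,0,0,0],[0,0,0,0,0,0],[0,0,0,0,0,0]]}}

```text
time_s: 4.65
tcp_pos: [0.6128, 0.2227, 0.0527]
tcp_rot: [-3.141, 0.0, -1.424]
ft_force: [0.3, -0.2, 4.5]
opening: 0.101
gripper_force: 58.6
```

Call:
{"fn": "jog_arm", "kwargs": {"rows": [[0,8,0,0,0,0],[0,16,0,0,0,0],[0,20,0,0,0,0],[0,20,0,0,0,0],[0,20,0,0,0,0],[0,20,0,0,0,0],[0,20,0,0,0,0],[0,20,0,0,0,0],[0,15,0,0,0,0],[0,8,0,0,0,0],[0,4,0,0,0,0],[0,0,0,0,0,0]]}}

```text
time_s: 6.15
tcp_pos: [0.443, 0.1971, 0.0526]
tcp_rot: [3.141, -0.001, -1.424]
ft_force: [-1.4, -1.6, 6.5]
opening: 0.105
gripper_force: 59.1
```

Call:
{"fn": "jog_arm", "kwargs": {"rows": [[0,4,0,0,0,0],[0,3,0,0,0,0],[0,0,0,0,0,0],[0,0,0,0,0,0]]}}

```text
time_s: 6.65
tcp_pos: [0.4367, 0.1961, 0.0526]
tcp_rot: [-3.141, -0.001, -1.424]
ft_force: [2.4, -2.1, 5.7]
opening: 0.105
gripper_force: 59.5
```

Call:
{"fn": "jog_arm", "kwargs": {"rows": [[0,2,0,0,0,0],[0,2,0,0,0,0],[0,1,0,0,0,0],[0,0,0,0,0,0]]}}

```text
time_s: 7.15
tcp_pos: [0.4362, 0.1962, 0.0527]
tcp_rot: [-3.13, 0.001, -1.424]
ft_force: [35.7, 0.2, -14.0]
opening: 0.11
gripper_force: 58.3
```

Call:
{"fn": "jog_arm", "kwargs": {"gripper": -0.4, "rows": [[0,-5,0,0,0,0],[0,0,0,0,0,0],[0,0,0,0,0,0],[0,0,0,0,0,0]]}}

```text
time_s: 7.65
tcp_pos: [0.4358, 0.1964, 0.0518]
tcp_rot: [3.14, -0.0, -1.424]
ft_force: [-0.3, -1.2, 1.3]
opening: 0.296
gripper_force: 0.0
```

Call:
{"fn": "jog_arm", "kwargs": {"gripper": -1, "rows": [[0,0,-20,0,0,0],[0,0,-35,0,0,0],[0,0,-40,0,0,0],[0,0,-40,0,0,0],[0,0,-40,0,0,0],[0,0,-30,0,0,0],[0,0,-20,0,0,0],[0,0,0,0,0,0]]}}

```text
time_s: 8.65
tcp_pos: [0.4364, 0.197, 0.2781]
tcp_rot: [-3.141, 0.001, -1.424]
ft_force: [0.3, 0.4, -0.7]
opening: -0.001
gripper_force: 0.0
```

Run:
```python
from h import *
st(); save('top','top1'); m=np.load('pics/top1.npz')
# block-frame from lever pads and pocket centres: fit
tin=[ray(m,300+u/4.5,190+v/4.5,.055) for u,v in [(103.5,144),(212.5,144.5),(545,145)]]; print(np.round(tin,4))
p=cv2.imread('pics/top1.png'); cv2.imwrite('pics/c2.png',cv2.resize(cv2.convertScaleAbs(p[70:300,110:470],alpha=1.6),None,fx=2.2,fy=2.2))
plan(.458,-.135,.15,-81)
```

```text
{'time_s': np.float64(8.65), 'joints': array([ 0.847, -0.283, -0.17 , -0.   , -1.682, -0.699]), 'tcp_pos': array([0.436, 0.197, 0.278]), 'tcp_rot': array([-3.141e+00,  1.000e-03, -1.424e+00]), 'ft_force': array([ 0.311,  0.392, -0.688]), 'opening': np.float64(-0.001), 'gripper_force': np.float64(0.0)}
[[ 0.5689 -0.0751  0.055 ]
 [ 0.5681 -0.1364  0.055 ]
 [ 0.5663 -0.3226  0.055 ]]
rz tool -0.6 shift [331.2  30.3 126.7] n 9 each [36.8  3.4 14.1]
```

View pics/c2.png

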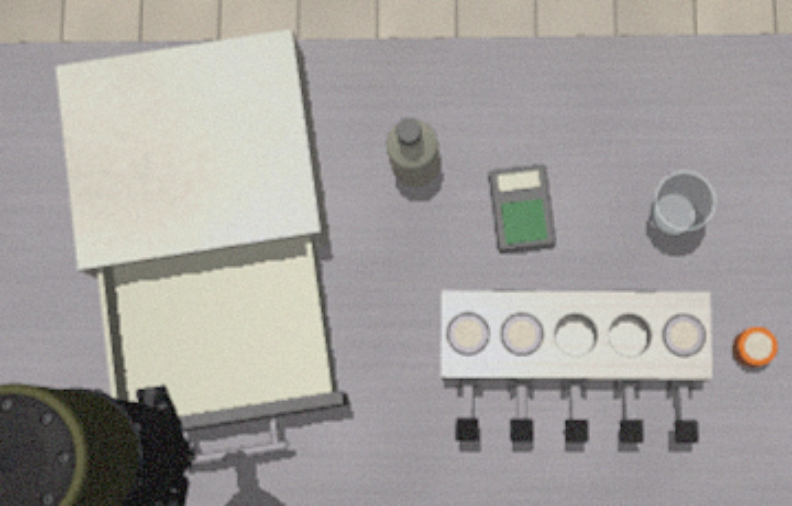

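The view shows the drawer open with a clear floor, tins still in pockets 1, 2 and 5, and levers at rest. Next I press the levers.

Call:
{"fn": "jog_arm", "kwargs": {"rows": [[34,1,14,0,0,-1],[34,1,14,0,0,0],[34,1,14,0,0,0],[34,1,14,0,0,0],[34,1,14,0,0,0],[34,1,14,0,0,0],[34,1,14,0,0,0],[31,1,14,0,0,0],[0,0,0,0,0,0],[0,0,0,0,0,0]]}}

```text
time_s: 9.95
tcp_pos: [0.4715, -0.0701, 0.1644]
tcp_rot: [3.14, 0.0, -1.407]
ft_force: [1.6, 0.4, 0.2]
opening: -0.002
gripper_force: 0.0
```

Run:
```python
from h import *
plan(.453,-.073,.09,-82.5)
```

```text
rz tool 1.9 shift [ 0.5 18.7 74.4] n 2 each [ 0.3  9.4 37.2]
```

Call:
{"fn": "jog_arm", "kwargs": {"rows": [[0,0,0,0,0,10],[3,18.5,20,0,0,0],[0,0,30,0,0,0],[0,0,22,0,0,0],[0,0,0,0,0,0],[0,0,0,0,0,0]]}}

```text
time_s: 10.7
tcp_pos: [0.454, -0.0726, 0.0946]
tcp_rot: [-3.14, -0.0, -1.58]
ft_force: [0.1, -0.1, -0.0]
opening: 0.0
gripper_force: 0.0
```

Call:
{"fn": "jog_arm", "kwargs": {"rows": [[0,0,8,0,0,0],[0,0,8,0,0,0],[0,0,8,0,0,0],[0,0,6,0,0,0],[0,0,4,0,0,0],[0,0,3,0,0,0],[0,0,2,0,0,0],[0,0,0,0,0,0]]}}

```text
time_s: 11.7
tcp_pos: [0.4537, -0.073, 0.0544]
tcp_rot: [-3.141, -0.0, -1.581]
ft_force: [0.7, 0.2, 1.7]
opening: 0.002
gripper_force: 1.1
```

Call:
{"fn": "jog_arm", "kwargs": {"rows": [[0,0,2,0,0,0],[0,0,2,0,0,0],[0,0,0,0,0,0]]}}

```text
time_s: 12.08
tcp_pos: [0.4541, -0.073, 0.0516]
tcp_rot: [-3.14, -0.0, -1.581]
ft_force: [-1.4, 0.2, 9.6]
opening: -0.0
gripper_force: 4.8
```

Call:
{"fn": "jog_arm", "kwargs": {"rows": [[0,0,2,0,0,0],[0,0,0,0,0,0]]}}

```text
time_s: 12.32
tcp_pos: [0.4544, -0.0731, 0.0511]
tcp_rot: [-3.139, -0.001, -1.58]
ft_force: [-5.4, 1.9, 18.4]
opening: 0.002
gripper_force: 9.7
```

Call:
{"fn": "jog_arm", "kwargs": {"rows": [[0,0,-23,0,0,0],[0,0,-25,0,0,0],[31,0,0,0,0,0],[31,0,0,0,0,0],[0,0,0,0,0,0],[0,0,16,0,0,0],[0,0,10,0,0,0],[0,0,8,0,0,0],[0,0,6,0,0,0],[0,0,4,0,0,0],[0,0,3,0,0,0],[0,0,0,0,0,0]]}}

```text
time_s: 13.82
tcp_pos: [0.4536, -0.1349, 0.0514]
tcp_rot: [-3.14, -0.0, -1.58]
ft_force: [-7.3, 3.2, 14.3]
opening: 0.0
gripper_force: 7.7
```

Call:
{"fn": "jog_arm", "kwargs": {"rows": [[0,0,1,0,0,0],[0,0,1,0,0,0],[0,0,0,0,0,0]]}}

```text
time_s: 14.2
tcp_pos: [0.4538, -0.135, 0.051]
tcp_rot: [-3.139, -0.001, -1.58]
ft_force: [-12.6, 4.5, 23.4]
opening: 0.004
gripper_force: 12.8
```

Lever 5 is 186 mm further along.

Call:
{"fn": "jog_arm", "kwargs": {"rows": [[0,0,-24,0,0,0],[0,0,-25,0,0,0],[37,0,0,0,0,0],[37,0,0,0,0,0],[37,0,0,0,0,0],[37,0,0,0,0,0],[37,0,0,0,0,0],[0,0,0,0,0,0],[0,0,10,0,0,0],[0,0,12,0,0,0],[0,0,10,0,0,0],[0,0,8,0,0,0]]}}

```text
time_s: 15.7
tcp_pos: [0.4513, -0.3196, 0.056]
tcp_rot: [-3.141, -0.0, -1.58]
ft_force: [-0.7, 0.7, 5.0]
opening: 0.005
gripper_force: 2.4
```

Call:
{"fn": "jog_arm", "kwargs": {"rows": [[0,0,4,0,0,0],[0,0,3,0,0,0],[0,0,1,0,0,0],[0,0,1,0,0,0],[0,0,0,0,0,0]]}}

```text
time_s: 16.32
tcp_pos: [0.4523, -0.32, 0.0515]
tcp_rot: [-3.138, -0.002, -1.58]
ft_force: [-7.4, 9.1, 22.3]
opening: -0.003
gripper_force: 12.1
```

Call:
{"fn": "jog_arm", "kwargs": {"gripper": 0.7, "rows": [[0,0,-25,0,0,0],[0,0,-35,0,0,0],[0,0,-40,0,0,0],[0,0,-40,0,0,0],[0,-38,-10,0,0,0],[0,-38,0,0,0,0],[0,-37,0,0,0,0],[0,0,0,0,0,0],[0,0,0,0,0,0]]}}

```text
time_s: 17.45
tcp_pos: [0.5636, -0.3208, 0.1963]
tcp_rot: [3.14, 0.001, -1.581]
ft_force: [-0.4, -0.4, -0.1]
opening: 0.853
gripper_force: 0.0
```

Run:
```python
from h import *
st(); save('wrist','w2'); save('top','top2')
z=np.load('pics/top2.npz'); P=cloud(z,z['d'])
for u in [322,347,372,396]: print(u,np.median(P[215:224,u-3:u+4,2]).round(4))
```

```text
{'time_s': np.float64(17.45), 'joints': array([-0.21 ,  0.171,  0.117, -0.   , -1.518,  0.2  ]), 'tcp_pos': array([ 0.564, -0.321,  0.196]), 'tcp_rot': array([ 3.140e+00,  1.000e-03, -1.581e+00]), 'ft_force': array([-0.385, -0.422, -0.059]), 'opening': np.float64(0.853), 'gripper_force': np.float64(0.0)}
322 0.5566
347 0.5619
372 0.5466
396 0.0201
```

View pics/w2.png

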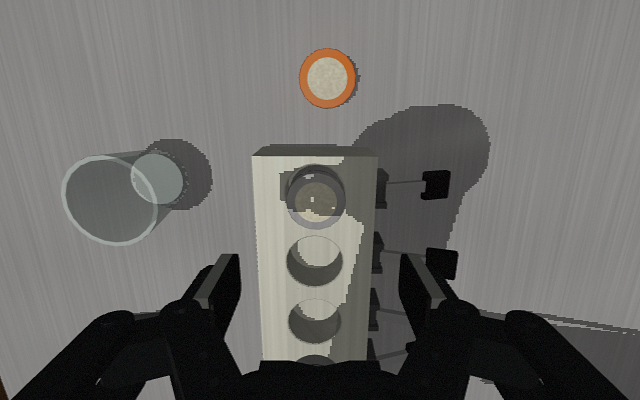

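The wrist view shows raised tin5's paper disc at about (316,202). The orange decoy is at (327,78).

Run:
```python
from h import *
z=np.load('pics/w2.npz'); P=cloud(z,z['d']); Z=P[...,2]
M=np.zeros(Z.shape,bool); M[150:240,270:360]=(Z[150:240,270:360]>.066)&(Z[150:240,270:360]<.085)
q=P[M]; print(M.sum(),q.mean(0).round(4),q.min(0).round(4),q.max(0).round(4))
c=ray(z,316,202,.075); print(c, Z[195:210,310:322].mean())
# empty pockets 4, block yaw check: pocket4 rim
print(ray(z,314.5,261,.055))
lo=np.percentile(q,2,axis=0);hi=np.percentile(q,98,axis=0);print((lo+hi)/2)
plan(*((lo+hi)/2)[:2],.085,-90.6)
```

```text
2758 [ 0.567  -0.3239  0.0751] [ 0.5446 -0.3453  0.0661] [ 0.5897 -0.2995  0.0777]
[ 0.56679374 -0.32210177  0.075     ] 0.07683238129197364
[ 0.56909052 -0.26171375  0.055     ]
[ 0.56705155 -0.32328815  0.07234022]
rz tool -0.0 shift [  2.1  -3.8 112.5] n 3 each [ 0.7 -1.3 37.5]
```

Call:
{"fn": "jog_arm", "kwargs": {"rows": [[2,-4,25,0,0,0],[0,0,35,0,0,0],[0,0,30,0,0,0],[0,0,16,0,0,0],[0,0,10,0,0,0],[0,0,0,0,0,0],[0,0,0,0,0,0]]}}

```text
time_s: 18.42
tcp_pos: [0.5684, -0.3235, 0.0828]
tcp_rot: [-3.14, -0.001, -1.581]
ft_force: [-0.3, -0.5, 0.3]
opening: 0.852
gripper_force: 0.0
```

Call:
{"fn": "jog_arm", "kwargs": {"gripper": -1, "rows": [[0,0,0,0,0,0],[0,0,0,0,0,0],[0,0,0,0,0,0],[0,0,0,0,0,0]]}}

```text
time_s: 18.92
tcp_pos: [0.5681, -0.3233, 0.082]
tcp_rot: [-3.141, -0.001, -1.581]
ft_force: [0.3, 0.4, 4.0]
opening: 0.513
gripper_force: 60.6
```

Call:
{"fn": "jog_arm", "kwargs": {"rows": [[0,0,-10,0,0,0],[0,0,-20,0,0,0],[0,0,-30,0,0,0],[0,0,-30,0,0,0],[0,0,-20,0,0,0],[0,0,0,0,0,0]]}}

```text
time_s: 19.68
tcp_pos: [0.5685, -0.3234, 0.1937]
tcp_rot: [-3.138, -0.001, -1.581]
ft_force: [-0.7, -0.2, -2.2]
opening: 0.51
gripper_force: 61.4
```

Call:
{"fn": "jog_arm", "kwargs": {"rows": [[-25,0,0,0,0,0],[-50,1,0,0,0,0],[-55,1,0,0,0,0],[-55,1,0,0,0,0],[-55,1,0,0,0,0],[-55,2,0,0,0,0],[-55,2,0,0,0,0],[-55,1,0,0,0,0],[-55,1,0,0,0,0],[-55,1,0,0,0,0],[-50,1,0,0,0,0],[-35,1,0,0,0,0]]}}

```text
time_s: 21.18
tcp_pos: [0.56, 0.2789, 0.1891]
tcp_rot: [3.139, -0.002, -1.58]
ft_force: [0.7, -0.0, -1.6]
opening: 0.517
gripper_force: 61.5
```

Call:
{"fn": "jog_arm", "kwargs": {"rows": [[-15,0,0,0,0,-4.5],[0,0,0,0,0,-4.5],[0,0,0,0,0,0],[0,0,0,0,0,0]]}}

```text
time_s: 21.68
tcp_pos: [0.561, 0.2916, 0.1905]
tcp_rot: [3.14, -0.001, -1.426]
ft_force: [-0.6, -0.3, -1.5]
opening: 0.516
gripper_force: 61.5
```

Run:
```python
from h import *
st(); plan(.562,.2918,.066,-81.66)
```

```text
{'time_s': np.float64(21.675), 'joints': array([ 0.795,  0.129,  0.059, -0.   , -1.503, -0.65 ]), 'tcp_pos': array([0.561, 0.292, 0.19 ]), 'tcp_rot': array([ 3.140e+00, -1.000e-03, -1.426e+00]), 'ft_force': array([-0.566, -0.316, -1.468]), 'opening': np.float64(0.516), 'gripper_force': np.float64(61.471)}
rz tool -0.0 shift [-1.000e-01 -1.100e+00  1.245e+02] n 4 each [-0.  -0.3 31.1]
```

Call:
{"fn": "jog_arm", "kwargs": {"rows": [[0,-1,20,0,0,0],[0,0,35,0,0,0],[0,0,30,0,0,0],[0,0,18,0,0,0],[0,0,12,0,0,0],[0,0,5,0,0,0],[0,0,3,0,0,0],[0,0,0,0,0,0]]}}

```text
time_s: 22.68
tcp_pos: [0.5624, 0.2922, 0.0689]
tcp_rot: [-3.141, 0.0, -1.424]
ft_force: [0.2, 0.4, -1.3]
opening: 0.516
gripper_force: 61.5
```

Call:
{"fn": "jog_arm", "kwargs": {"rows": [[0,0,2,0,0,0],[0,0,2,0,0,0],[0,0,1,0,0,0],[0,0,0,0,0,0]]}}

```text
time_s: 23.18
tcp_pos: [0.5626, 0.2922, 0.0642]
tcp_rot: [-3.14, 0.0, -1.424]
ft_force: [0.3, -0.2, 2.7]
opening: 0.513
gripper_force: 61.8
```

Contact. I release with a moderate opening and rise.

Call:
{"fn": "jog_arm", "kwargs": {"gripper": 0.5, "rows": [[0,0,0,0,0,0],[0,0,0,0,0,0],[0,0,0,0,0,0]]}}

```text
time_s: 23.55
tcp_pos: [0.5621, 0.292, 0.0631]
tcp_rot: [3.141, -0.0, -1.424]
ft_force: [-0.0, 0.1, -0.5]
opening: 0.753
gripper_force: 0.0
```

Call:
{"fn": "jog_arm", "kwargs": {"gripper": 0.5, "rows": [[0,0,-15,0,0,0],[0,0,-30,0,0,0],[0,0,-35,0,0,0],[0,0,-30,0,0,0],[30,0,0,0,0,4.5],[55,0,0,0,0,4.5],[55,0,0,0,0,0],[55,0,0,0,0,0],[55,0,0,0,0,0],[50,0,0,0,0,0],[30,0,0,0,0,0],[0,0,0,0,0,0]]}}

```text
time_s: 25.05
tcp_pos: [0.5678, -0.0394, 0.1747]
tcp_rot: [-3.14, -0.0, -1.584]
ft_force: [-1.1, -0.3, -0.2]
opening: 0.746
gripper_force: 0.0
```

Run:
```python
from h import *
st(); save('wrist','w3'); save('top','top3')
a=cv2.imread('pics/w3.png');b=cv2.resize(cv2.convertScaleAbs(cv2.imread('pics/top3.png')[70:300,110:470],alpha=1.6),(640,409))
cv2.imwrite('pics/c3.png',cv2.resize(np.vstack([a,b]),(470,594)))
```

```text
{'time_s': np.float64(25.05), 'joints': array([ 2.840e-01, -3.700e-02, -1.410e-01,  1.000e-03, -1.466e+00,
       -2.970e-01]), 'tcp_pos': array([ 0.568, -0.039,  0.175]), 'tcp_rot': array([-3.14 , -0.   , -1.584]), 'ft_force': array([-1.115, -0.323, -0.166]), 'opening': np.float64(0.746), 'gripper_force': np.float64(0.0)}
```

View pics/c3.png

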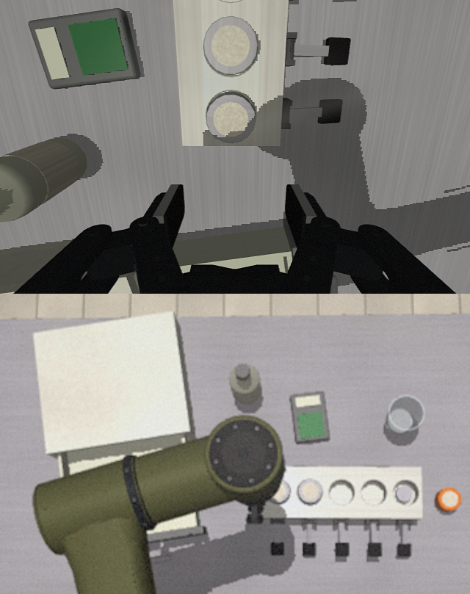

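Tin2 is at about wrist pixel (315,61) and tin1 at (313,159), both raised. Pocket 5 is now empty.

Run:
```python
from h import *
z=np.load('pics/w3.npz'); P=cloud(z,z['d']); Z=P[...,2]
for v0,v1 in [(20,105),(115,200)]:
    S=np.s_[v0:v1,265:370]; M=(Z[S]>.066)&(Z[S]<.085); q=P[S][M]
    lo=np.percentile(q,1,axis=0);hi=np.percentile(q,99,axis=0);print(((lo+hi)/2).round(4),(hi-lo).round(4),np.median(q[:,2]))
for u,v in [(315,61),(313,159)]: print(ray(z,u,v,.075))
plan(.568,-.137,.081,-90.6)
```

```text
[ 0.571  -0.1371  0.0752] [0.0422 0.0424 0.0036] 0.0753817783600029
[ 0.5717 -0.076   0.072 ] [0.0423 0.0426 0.0097] 0.07536754368305137
[ 0.57009727 -0.1381527   0.075     ]
[ 0.57248764 -0.07763635  0.075     ]
rz tool -0.0 shift [99.5 -1.1 93.2] n 4 each [24.9 -0.3 23.3]
```

Call:
{"fn": "jog_arm", "kwargs": {"gripper": 0.7, "rows": [[30,-1,0,0,0,0],[40,-1,10,0,0,0],[30,-1,20,0,0,0],[0,0,20,0,0,0],[0,0,20,0,0,0],[0,0,15,0,0,0],[0,0,8,0,0,0],[0,0,0,0,0,0]]}}

```text
time_s: 26.15
tcp_pos: [0.5696, -0.1371, 0.08]
tcp_rot: [3.141, -0.0, -1.58]
ft_force: [0.2, 0.4, 0.4]
opening: 0.848
gripper_force: 0.0
```

Call:
{"fn": "jog_arm", "kwargs": {"gripper": -1, "rows": [[0,0,0,0,0,0],[0,0,0,0,0,0],[0,0,0,0,0,0],[0,0,0,0,0,0]]}}

```text
time_s: 26.65
tcp_pos: [0.5702, -0.1376, 0.0812]
tcp_rot: [-3.14, -0.0, -1.581]
ft_force: [0.5, -0.1, 3.5]
opening: 0.513
gripper_force: 60.7
```

Call:
{"fn": "jog_arm", "kwargs": {"rows": [[0,0,-10,0,0,0],[0,0,-20,0,0,0],[0,0,-30,0,0,0],[0,0,-30,0,0,0],[0,0,-20,0,0,0],[0,0,0,0,0,0]]}}

```text
time_s: 27.4
tcp_pos: [0.5704, -0.1376, 0.1925]
tcp_rot: [-3.138, -0.0, -1.581]
ft_force: [1.2, 0.2, -1.6]
opening: 0.517
gripper_force: 61.7
```

Call:
{"fn": "jog_arm", "kwargs": {"rows": [[-25,0,0,0,0,0],[-45,0,0,0,0,0],[-55,0,0,0,0,0],[-55,0,0,0,0,0],[-55,0,0,0,0,0],[-55,1,0,0,0,0],[-40,0,0,0,0,-4.5],[-25,0,0,0,0,-4.5],[0,0,0,0,0,0],[0,0,0,0,0,0]]}}

```text
time_s: 28.65
tcp_pos: [0.5701, 0.2168, 0.1892]
tcp_rot: [3.14, -0.001, -1.425]
ft_force: [0.2, 0.8, -1.3]
opening: 0.514
gripper_force: 61.7
```

Run:
```python
from h import *
plan(.573,.2176,.069,-81.66)
```

```text
rz tool 0.0 shift [ -0.3  -3.  120.2] n 4 each [-0.1 -0.7 30. ]
```

Call:
{"fn": "jog_arm", "kwargs": {"rows": [[0,-3,20,0,0,0],[0,0,35,0,0,0],[0,0,30,0,0,0],[0,0,18,0,0,0],[0,0,12,0,0,0],[0,0,5,0,0,0],[0,0,0,0,0,0]]}}

```text
time_s: 29.52
tcp_pos: [0.5737, 0.2179, 0.0708]
tcp_rot: [-3.141, 0.0, -1.424]
ft_force: [-0.5, -1.1, -2.6]
opening: 0.513
gripper_force: 61.7
```

Call:
{"fn": "jog_arm", "kwargs": {"rows": [[0,0,2,0,0,0],[0,0,2,0,0,0],[0,0,1,0,0,0],[0,0,0,0,0,0]]}}

```text
time_s: 30.02
tcp_pos: [0.5734, 0.2178, 0.0653]
tcp_rot: [3.142, -0.0, -1.424]
ft_force: [-0.1, -0.4, -2.5]
opening: 0.514
gripper_force: 61.7
```

Call:
{"fn": "jog_arm", "kwargs": {"rows": [[0,0,1.5,0,0,0],[0,0,1,0,0,0],[0,0,0,0,0,0]]}}

```text
time_s: 30.4
tcp_pos: [0.5737, 0.2179, 0.0633]
tcp_rot: [-3.141, -0.0, -1.424]
ft_force: [-0.1, -0.1, 1.7]
opening: 0.515
gripper_force: 62.2
```

Call:
{"fn": "jog_arm", "kwargs": {"gripper": 0.5, "rows": [[0,0,0,0,0,0],[0,0,0,0,0,0],[0,0,0,0,0,0]]}}

```text
time_s: 30.78
tcp_pos: [0.5734, 0.2178, 0.0628]
tcp_rot: [3.142, -0.0, -1.424]
ft_force: [0.3, -0.1, 1.1]
opening: 0.75
gripper_force: 0.0
```

Call:
{"fn": "jog_arm", "kwargs": {"rows": [[0,0,-15,0,0,0],[0,0,-30,0,0,0],[0,0,-35,0,0,0],[0,0,-30,0,0,0],[30,0,0,0,0,4.5],[50,0,0,0,0,4.5],[55,0,0,0,0,0],[55,0,0,0,0,0],[40,0,0,0,0,0],[15,0,0,0,0,0],[0,0,0,0,0,0]]}}

```text
time_s: 32.15
tcp_pos: [0.5797, -0.0273, 0.1737]
tcp_rot: [-3.141, 0.0, -1.582]
ft_force: [0.5, 0.4, 0.1]
opening: 0.751
gripper_force: 0.0
```

Run:
```python
from h import *
s=st(); save('wrist','w4')
z=np.load('pics/w4.npz'); P=cloud(z,z['d']); Z=P[...,2]
M=(Z>.066)&(Z<.085)&(P[...,0]>.5)&(P[...,0]<.64)&(P[...,1]<0.0)&(P[...,1]>-.17)
q=P[M]; print(M.sum()); lo=np.percentile(q,1,axis=0);hi=np.percentile(q,99,axis=0);print(((lo+hi)/2).round(4),(hi-lo).round(4),np.median(q[:,2]))
plan(*((lo+hi)/2)[:2],.081,-90.6)
```

```text
{'time_s': np.float64(32.15), 'joints': array([ 0.299, -0.007, -0.113,  0.   , -1.464, -0.31 ]), 'tcp_pos': array([ 0.58 , -0.027,  0.174]), 'tcp_rot': array([-3.141,  0.   , -1.582]), 'ft_force': array([0.509, 0.357, 0.068]), 'opening': np.float64(0.751), 'gripper_force': np.float64(0.0)}
3788
[ 0.572  -0.0757  0.075 ] [0.0422 0.0423 0.004 ] 0.07534468863187577
rz tool -0.0 shift [49.3  7.2 92.4] n 3 each [16.4  2.4 30.8]
```

Call:
{"fn": "jog_arm", "kwargs": {"gripper": 0.7, "rows": [[25,4,0,0,0,0],[24,4,10,0,0,0],[0,0,25,0,0,0],[0,0,25,0,0,0],[0,0,20,0,0,0],[0,0,12,0,0,0],[0,0,0,0,0,0],[0,0,0,0,0,0]]}}

```text
time_s: 33.2
tcp_pos: [0.5716, -0.0755, 0.0819]
tcp_rot: [-3.14, -0.0, -1.581]
ft_force: [0.2, 0.1, 0.2]
opening: 0.851
gripper_force: 0.0
```

Call:
{"fn": "jog_arm", "kwargs": {"gripper": -1, "rows": [[0,0,0,0,0,0],[0,0,0,0,0,0],[0,0,0,0,0,0],[0,0,0,0,0,0]]}}

```text
time_s: 33.7
tcp_pos: [0.5713, -0.0756, 0.0815]
tcp_rot: [-3.141, -0.0, -1.581]
ft_force: [-0.3, 1.0, 3.2]
opening: 0.513
gripper_force: 60.6
```

Call:
{"fn": "jog_arm", "kwargs": {"rows": [[0,0,-10,0,0,0],[0,0,-20,0,0,0],[0,0,-30,0,0,0],[0,0,-30,0,0,0],[0,0,-20,0,0,0],[0,0,0,0,0,0]]}}

```text
time_s: 34.45
tcp_pos: [0.5717, -0.0756, 0.1929]
tcp_rot: [-3.138, 0.0, -1.581]
ft_force: [0.9, 1.0, -1.7]
opening: 0.514
gripper_force: 61.4
```

Call:
{"fn": "jog_arm", "kwargs": {"rows": [[-25,-1,0,0,0,0],[-45,-2,0,0,0,0],[-55,-3,0,0,0,0],[-50,-3,0,0,0,-4.5],[-34,-1,0,0,0,-4.5],[-10,0,0,0,0,0],[0,0,0,0,0,0],[0,0,0,0,0,0]]}}

```text
time_s: 35.45
tcp_pos: [0.579, 0.1421, 0.1905]
tcp_rot: [3.141, -0.0, -1.425]
ft_force: [-0.2, -0.0, -1.2]
opening: 0.514
gripper_force: 61.4
```

Run:
```python
from h import *
st();save('scene','s5'); plan(.584,.1434,.069,-81.66)
a=cv2.imread('pics/s5.png')[100:340,180:560]; cv2.imwrite('pics/c5.png',cv2.resize(cv2.convertScaleAbs(a,alpha=1.5),None,fx=2,fy=2))
```

```text
{'time_s': np.float64(35.45), 'joints': array([ 0.577,  0.033, -0.042,  0.   , -1.496, -0.431]), 'tcp_pos': array([0.579, 0.142, 0.19 ]), 'tcp_rot': array([ 3.141, -0.   , -1.425]), 'ft_force': array([-0.232, -0.016, -1.232]), 'opening': np.float64(0.514), 'gripper_force': np.float64(61.441)}
rz tool -0.0 shift [ -0.6  -5.1 121.6] n 4 each [-0.2 -1.3 30.4]
```

View pics/c5.png

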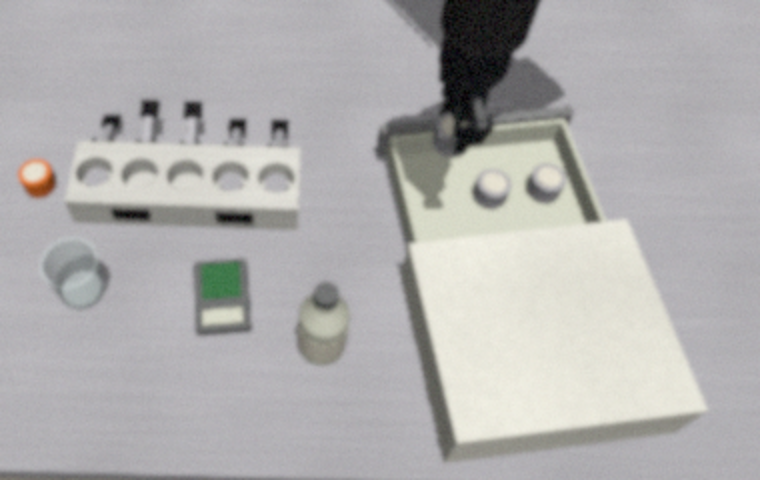

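The scene view shows two tins upright in the drawer at crop (492,188) and (547,182), and the third spot is clear.

Call:
{"fn": "jog_arm", "kwargs": {"rows": [[0,-5,20,0,0,0],[0,0,35,0,0,0],[0,0,30,0,0,0],[0,0,18,0,0,0],[0,0,12,0,0,0],[0,0,6,0,0,0],[0,0,0,0,0,0]]}}

```text
time_s: 36.38
tcp_pos: [0.5842, 0.144, 0.0701]
tcp_rot: [-3.141, -0.0, -1.424]
ft_force: [1.2, 0.0, -1.4]
opening: 0.513
gripper_force: 61.4
```

Call:
{"fn": "jog_arm", "kwargs": {"rows": [[0,0,2,0,0,0],[0,0,2,0,0,0],[0,0,1,0,0,0],[0,0,0,0,0,0]]}}

```text
time_s: 36.88
tcp_pos: [0.5839, 0.1439, 0.0648]
tcp_rot: [3.141, -0.0, -1.424]
ft_force: [-0.6, 0.2, -1.4]
opening: 0.512
gripper_force: 61.4
```

Call:
{"fn": "jog_arm", "kwargs": {"rows": [[0,0,1,0,0,0],[0,0,1,0,0,0],[0,0,0,0,0,0]]}}

```text
time_s: 37.25
tcp_pos: [0.5844, 0.144, 0.0637]
tcp_rot: [-3.14, -0.0, -1.424]
ft_force: [-0.1, 0.1, 3.1]
opening: 0.511
gripper_force: 61.9
```

Call:
{"fn": "jog_arm", "kwargs": {"gripper": 0.5, "rows": [[0,0,0,0,0,0],[0,0,0,0,0,0],[0,0,0,0,0,0]]}}

```text
time_s: 37.62
tcp_pos: [0.5839, 0.1438, 0.0626]
tcp_rot: [3.141, -0.0, -1.424]
ft_force: [0.1, -0.4, -0.2]
opening: 0.748
gripper_force: 0.0
```

Call:
{"fn": "jog_arm", "kwargs": {"rows": [[0,0,-15,0,0,0],[0,0,-30,0,0,0],[0,0,-35,0,0,0],[0,0,-30,0,0,0],[0,0,-20,0,0,0],[0,0,0,0,0,0]]}}

```text
time_s: 38.38
tcp_pos: [0.5846, 0.1441, 0.195]
tcp_rot: [-3.138, 0.001, -1.424]
ft_force: [0.2, 0.4, -0.2]
opening: 0.749
gripper_force: 0.0
```

Call:
{"fn": "jog_arm", "kwargs": {"gripper": -1, "rows": [[0,20,0,0,0,0],[0,35,0,0,0,0],[0,40,0,0,0,0],[0,45,0,0,0,0],[0,35,0,0,0,0],[0,15,0,0,0,0],[0,0,0,0,0,0]]}}

```text
time_s: 39.25
tcp_pos: [0.3953, 0.1161, 0.1923]
tcp_rot: [3.142, 0.0, -1.423]
ft_force: [0.5, 0.2, -0.2]
opening: 0.003
gripper_force: 0.0
```

Run:
```python
from h import *
st();save('top','top6'); save('scene','s6'); plan(.405,.1915,.06,-81.66)
a=cv2.imread('pics/s6.png')[100:340,180:560];b=cv2.imread('pics/top6.png')[70:300,110:470]
f=lambda x:cv2.resize(cv2.convertScaleAbs(x,alpha=1.5),(460,295))
cv2.imwrite('pics/c6.png',np.vstack([f(a),f(b)]))
```

```text
{'time_s': np.float64(39.25), 'joints': array([ 0.783, -0.493, -0.478, -0.   , -1.585, -0.635]), 'tcp_pos': array([0.395, 0.116, 0.192]), 'tcp_rot': array([ 3.142,  0.   , -1.423]), 'ft_force': array([ 0.529,  0.157, -0.236]), 'opening': np.float64(0.003), 'gripper_force': np.float64(0.0)}
rz tool 0.1 shift [-73.3 -19.8 132.2] n 4 each [-18.3  -4.9  33.1]
```

View pics/c6.png

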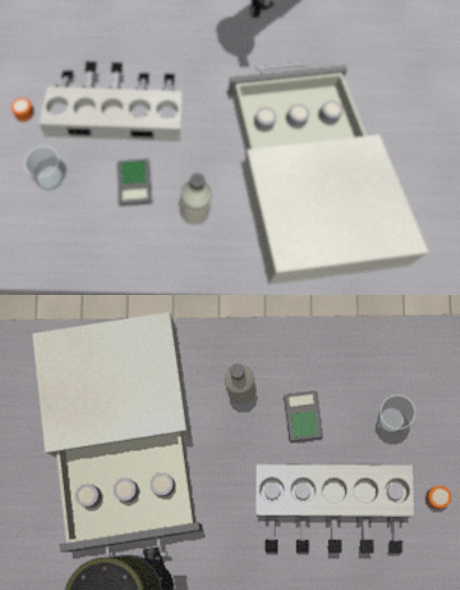

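All three tins stand upright in the drawer. Next I push it shut from in front of the handle.

Call:
{"fn": "jog_arm", "kwargs": {"rows": [[-30,-4,0,0,0,0],[-43,-8,0,0,0,0],[0,0,25,0,0,0],[0,0,35,0,0,0],[0,0,35,0,0,0],[0,0,25,0,0,0],[0,0,15,0,0,0],[0,0,0,0,0,0],[0,0,0,0,0,0]]}}

```text
time_s: 40.48
tcp_pos: [0.3978, 0.1904, 0.0589]
tcp_rot: [-3.14, 0.0, -1.424]
ft_force: [-0.6, -0.4, 0.1]
opening: -0.003
gripper_force: 0.0
```

Call:
{"fn": "jog_arm", "kwargs": {"rows": [[0,-5,0,0,0,0],[0,-5,0,0,0,0],[0,-6,0,0,0,0],[0,-8,0,0,0,0],[0,-12,0,0,0,0],[0,-15,0,0,0,0],[0,-15,0,0,0,0],[0,-15,0,0,0,0],[0,-15,0,0,0,0],[0,-15,0,0,0,0],[0,-15,0,0,0,0],[0,-15,0,0,0,0]]}}

```text
time_s: 41.98
tcp_pos: [0.5376, 0.2107, 0.0573]
tcp_rot: [3.141, -0.0, -1.424]
ft_force: [-1.3, 0.4, 0.8]
opening: -0.0
gripper_force: 0.8
```

Call:
{"fn": "jog_arm", "kwargs": {"rows": [[0,-12,0,0,0,0],[0,-12,0,0,0,0],[0,-10,0,0,0,0],[0,-8,0,0,0,0],[0,-6,0,0,0,0],[0,-4,0,0,0,0],[0,-2,0,0,0,0],[0,0,0,0,0,0]]}}

```text
time_s: 42.98
tcp_pos: [0.5904, 0.2187, 0.0581]
tcp_rot: [-3.141, 0.0, -1.424]
ft_force: [0.1, -0.2, -0.1]
opening: -0.002
gripper_force: 0.0
```

Call:
{"fn": "jog_arm", "kwargs": {"rows": [[0,-3,0,0,0,0],[0,-2,0,0,0,0],[0,0,0,0,0,0]]}}

```text
time_s: 43.35
tcp_pos: [0.5953, 0.2194, 0.0579]
tcp_rot: [-3.141, 0.0, -1.424]
ft_force: [0.2, 0.2, -0.9]
opening: 0.002
gripper_force: 0.0
```

Call:
{"fn": "jog_arm", "kwargs": {"rows": [[0,-2,0,0,0,0],[0,-2,0,0,0,0],[0,-1,0,0,0,0],[0,0,0,0,0,0]]}}

```text
time_s: 43.85
tcp_pos: [0.5983, 0.2198, 0.0578]
tcp_rot: [3.137, -0.001, -1.424]
ft_force: [-10.3, -0.1, 6.1]
opening: 0.002
gripper_force: 5.5
```

Call:
{"fn": "jog_arm", "kwargs": {"rows": [[0,-2,0,0,0,0],[0,-1,0,0,0,0],[0,0,0,0,0,0]]}}

```text
time_s: 44.22
tcp_pos: [0.5987, 0.2198, 0.0577]
tcp_rot: [3.131, -0.002, -1.423]
ft_force: [-23.5, -1.5, 13.1]
opening: 0.001
gripper_force: 12.3
```

Call:
{"fn": "jog_arm", "kwargs": {"rows": [[0,10,0,0,0,0],[0,25,0,0,0,0],[0,35,0,0,0,0],[0,40,-20,0,0,0],[0,40,-35,0,0,0],[0,30,-35,0,0,0],[0,0,-35,0,0,0],[0,0,-20,0,0,0],[0,0,0,0,0,0]]}}

```text
time_s: 45.35
tcp_pos: [0.4255, 0.1946, 0.2039]
tcp_rot: [-3.14, 0.001, -1.424]
ft_force: [0.4, -0.7, -1.0]
opening: 0.005
gripper_force: 0.0
```

Run:
```python
from h import *
st();save('top','top7'); save('scene','s7')
a=cv2.imread('pics/s7.png')[100:340,180:560];b=cv2.imread('pics/top7.png')[70:300,110:470]
f=lambda x:cv2.resize(cv2.convertScaleAbs(x,alpha=1.5),(460,295))
cv2.imwrite('pics/c7.png',np.vstack([f(a),f(b)]))
z=np.load('pics/top7.npz');P=cloud(z,z['d']);z0=np.load('pics/top0.npz');P0=cloud(z0,z0['d'])
u=np.array([.9894,.145]);c=np.array([.6663,.2314])
for Q in (P0,P):
    r=(Q[...,:2]-c); a=r@u; b=r@np.array([-.145,.9894]); M=(abs(b)<.045)&(a<-.03)&(a>-.09)&(Q[...,2]>.035)&(Q[...,2]<.065); print(M.sum(),np.percentile(a[M],[5,50,95]).round(4))
```

```text
{'time_s': np.float64(45.35), 'joints': array([ 0.863, -0.325, -0.338,  0.   , -1.555, -0.716]), 'tcp_pos': array([0.426, 0.195, 0.204]), 'tcp_rot': array([-3.140e+00,  1.000e-03, -1.424e+00]), 'ft_force': array([ 0.425, -0.68 , -0.99 ]), 'opening': np.float64(0.005), 'gripper_force': np.float64(0.0)}
149 [-0.0611 -0.0569 -0.0516]
152 [-0.0571 -0.0526 -0.0471]
```

View pics/c7.png

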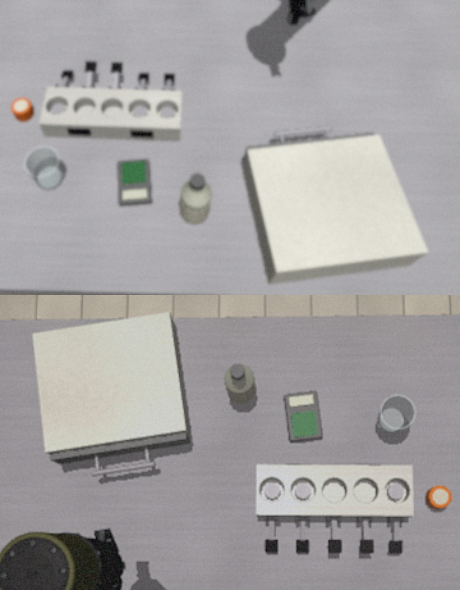

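The drawer is shut (the handle sits 4 mm further in than at the start), the block is empty and the bystanders have not moved.

```bash
python3 -c "
from bench import bot
print(bot.close_job())"
```

```text
the job is handed in; nothing more can be done
None
```

I pulled the drawer out to its stop, stood the three tins present (1, 2 and 5) upright on its floor, pushed it fully shut and handed the job in at about 45 s; the bottle, beaker and reader stayed where they were, and no verdict came back.

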